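# Lock the battery cover screw of the scanner charging base

### The job

The battery cover of the scanner's charging base is held by one sprung slotted screw that is still open. Take the screwdriver from its holder, seat its blade in the slot, press the screw slowly and gently down to its hidden floor (forcing it with more than 18 N would crack its plastic seat) and, keeping it pressed, turn it clockwise about a quarter turn until it is locked. Then stand the screwdriver back in its holder and leave the other things where they are.

Things in the scene. Friction and masses are not known exactly. Their poses are not given: they have to be found in the camera images.
- screwdriver: short flat-blade screwdriver, 130 mm long, 90 g, black handle up, standing in the holder at the start. Origin at the middle of the blade's tip, z up the shaft to the handle. Blade 12 mm wide along x, 3 mm thick along y, 10 mm high; round shaft 8 mm thick up to z = 55 mm, where the flat round shoulder of the handle (26 mm wide) begins
- driver_grip (a point): middle of the screwdriver's handle, on its axis, 95 mm above the blade's tip, axes as the screwdriver's. The flat-sided handle (z = 66 to 126 mm from the tip) is 26 mm along x and 22 mm along y; grip it across y
- holder: tool holder fixed to the bench: grey base plate 84 x 84 x 6 mm with an aluminium block 46 x 46 mm whose top is 64 mm above the bench. Origin at the centre of the underside, z up
- holder_mouth (a point): centre of the mouth of the holder's round hole, at the top of the block, 64 mm above the bench. The hole is 18 mm wide, 58 mm deep, its rim chamfered. The screwdriver stands in it, turned any way, with the shoulder of its handle on the block, its tip 55 mm below this point
- charging_base: charging base of the barcode scanner, fixed: grey box 130 (x) x 100 (y) x 55 mm with a white top cover, and a scanner rest rising to 65 mm on its +x half (x = 8 to 60 mm). Origin at the centre of the underside, z up. The screw's vertical axis is at x = -35 mm, y = 0, in a hole 28 mm wide in the cover
- screw_rest (a point): point on the screw's axis level with the top of its head when not pressed: 58 mm above the bench, 3 mm above the cover; axes as the charging base's. To sink the screw from here, about 3 N starts it and the spring adds 0.2 N per mm; then a hard floor is felt as a steep rise. Go down at under 10 mm/s; 8 to 10 N holds it there safely
- screw: steel screw, head 24 mm wide. Origin on its axis 58 mm below the top of its head; sinks as it is pressed. x along the slot, z up. Slot 5.2 mm wide (y), 15 mm long (x), closed at its ends, 5 mm deep. It turns past 0.25 rad only while pressed below a hidden lug, 3 to 13 mm down, differing each time and not to be seen; the hard floor is 1.5 mm deeper
- screw_turn (a joint): turn of the screw in rad, growing clockwise seen from above. 0 is open: the slot lies along the charging base's x axis. The lug lies between about 0.25 and 0.95; from 1.05 on, the screw springs up behind the lug when let go and is locked. Hard stop at 1.6. Stays where it is left, friction about 0.015 N m
- scanner: black hand-held barcode scanner, 67 x 202 x 46 mm, lying loose; bystander. Origin at the centre of its underside
- tweezers: steel tweezers, 14 x 143 x 10 mm, lying loose; bystander. Origin at the centre of the underside
- forceps: steel ring-handled forceps, 60 x 170 x 7 mm, lying loose; bystander. Origin at the centre of the underside
- steel_bowl: steel bowl, 116 mm wide, 53 mm high, standing loose; bystander. Origin at the centre of the underside

How it is judged:
By the outcome, as a careful person would: the job done as asked, in the order asked, and still so for the second after the job is handed in, with the robot touching nothing.
It also fails if it takes over 72 s, if anything falls off the work surface, if the arm or the gripper's body presses on something with over 40 N, if the wrist force passes 120 N, or if a joint passes its speed limit or range.

### The arm

A 6-joint arm with a two-finger parallel gripper is mounted at the origin on a cart in front of the work surface, level with it; the furniture and walls round the work are solid. World frame = base frame: x ahead of the robot, y to its left, z up, the work surface at z = 0. Lengths are in m, angles in rad, forces in N, time in s.
With the tool pointing down it reaches from about 0.275 to 0.75 m from the base axis. Payload 10.2 kg.
Tool frame: the origin (TCP) lies at the very end of the fingers, on their centre line; the grasp point (between the pads) lies 19 mm behind it (bot.grip_point_offset is the distance from the TCP to the grasp point, in m); z points along the fingers, y is the line along which they close (so a half turn about z gives the same grasp; the last joint's range is limited). The gripper opens to 85 mm and grips with 20 to 120 N. Pads are 22 mm wide; open, the fingers measure 114 mm over their backs; the gripper's body (76 mm by 85 mm) begins 54 mm behind the grasp point. The pads swing forward as they close: fully open they stand 13 mm farther back than shut.
Start: joints at [-1.416, 0.313, 1.498, -0, 1.331, -0.223], TCP at [0.194, -0.488, 0.231] pointing down, gripper open.
Joint ranges: [-2.94, 2.94], [-0.97, 2.17], [0.19, 2.56], [-1.23, 4.37], [0.02, 3.11], [-2.88, 2.88]. Speed limits (rad/s): [2.39, 2.39, 3.01, 3.14, 3.14, 3.14].

### API

Orientations are given as a unit quaternion [w, x, y, z].
In Python, from cell import bot gives the robot as it stands. The module is installed in compiled form; this text tells all that it offers.
- The arm moves only by the tool carry_out, never from a script. Its argument "rows" is a list of rows, each an object with "claw": the finger opening in m, from 0 to 0.0854; "xyz": the shift along the tool's x, y, z in fractions of the full range, 1 being 1 m, a list of three; "delta_rot": the turn, a rotation vector about the tool's x, y, z in shares of 2 rad (1.0 is 2 rad), a list of three. A call has 1 to 12 rows; each row is the pose to reach, as a shift and turn from the pose commanded when the call began, along the tool's axes at that moment; what a row does not reach only later rows make up. A row lasts 1/12 s, in which the tool goes at most 41.7 mm and 7.16 degrees, less where a joint would pass 70% of its speed; a pose out of reach is approached as far as the arm can. Shift and turn numbers lie between -1 and 1, and a call with a number outside is refused. A call with a gripper value outside its range is refused whole. The fingers move at their own pace and stop on an object; the grip force is fixed at half the most. Time passes only in rows, so rows that repeat a pose let the fingers close. It gives the time, the measured TCP pose, the force, the opening and the grip force at its end, in the units of the state.
- bot.get_obs(): the state, without advancing time (a new reading comes with each control period).
- bot.capture(name): name is "side" or "top" or "wrist"; returns a dict with "image" (400x640x3 uint8, red, green, blue), "fx", "fy", "cx", "cy" (pixels), "distortion" ([k1, k2, p1, p2, k3] as OpenCV has them; the pictures are not rectified), "position" and "orientation" of the camera in the world. Camera axes: x right, y down, z forward; pixel columns grow to the right and rows downward; lengths in m; the calibration is good to about 2 mm. A picture is of the moment at which its call begins. There is no depth.
- bot.hand_in(): hands the job in; it is judged then, once.
The state is a dict: "t": time; "joints": joint angles; "joint_vel": joint speeds; "joint_efforts": joint torques, N m; "tool_pos": TCP position; "orientation": TCP orientation; "contact_force": force on the tool from outside, world axes, zero at the start; "wrist_torque": the same for the moment, N m; "finger_gap": opening from 0.0 (shut) to 1.0 (fully open); "grip_force": force on a finger pad.
Only numpy, scipy, OpenCV 4.12 (cv2) and the standard library are available. Lean on these libraries where they do the work, as an engineer would, in place of code of your own. Each camera call takes 0.05 s, during which the arm holds its last target. There are 200 camera calls.

## Working session

There is one attempt and no reset: what is moved stays moved. The work goes in short steps, Python scripts to look and compute and a tool call to move; the robot and the scene stay as the last step left them, time stands still between calls to the robot, and variables do not carry over. Pictures are saved under pics/ and viewed, at most 12 in all, crops included, and the job is handed in when it is done.

Besides the shell and the picture viewer there is one more tool, called after ">>>" by a JSON object that holds its "fn" and its "kwargs", one argument or row to a line. carry_out: Moves the arm, as the interface text tells. Its arguments: {"type":"object","properties":{"rows":{"type":"array"}},"required":["rows"]}

```bash
mkdir -p pics
python3 - <<'E'
from cell import bot
import cv2,pickle
o=bot.get_obs();print({k:o[k] for k in('t','tool_pos','orientation','contact_force','finger_gap')})
for n in('top','side'):
    c=bot.capture(n);pickle.dump(c,open(n+'.pkl','wb'));cv2.imwrite(f'pics/{n}0.png',c['image'][:,:,::-1])
    print({k:v for k,v in c.items() if k!='image'})
E
```

```text
{'t': 0.0, 'tool_pos': array([ 0.19359873, -0.48772107,  0.23073553]), 'orientation': array([-6.42503024e-04,  9.82214431e-01,  1.87761545e-01,  1.01982814e-05]), 'contact_force': array([-0.06812127,  0.80921536, -0.44411558]), 'finger_gap': 1.001430366440232}
{'fx': 391.426343962366, 'fy': 391.426343962366, 'cx': 316.88940700855693, 'cy': 197.8939414119652, 'distortion': array([-0.08304845,  0.        ,  0.        ,  0.        ,  0.        ]), 'position': array([0.41141144, 0.15960126, 1.15496022]), 'orientation': array([-0.03986618,  0.70978103, -0.70167327,  0.04770944])}
{'fx': 466.9496334204552, 'fy': 466.9496334204552, 'cx': 319.69761390772055, 'cy': 199.46346335490085, 'distortion': array([0.00752701, 0.        , 0.        , 0.        , 0.        ]), 'position': array([0.39405819, 1.13340193, 0.81307376]), 'orientation': array([ 0.03301815, -0.07114063,  0.89084977, -0.44747681])}
```

View pics/top0.png

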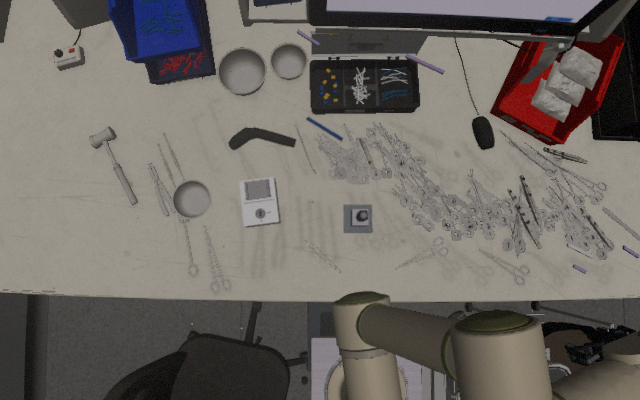

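View pics/side0.png

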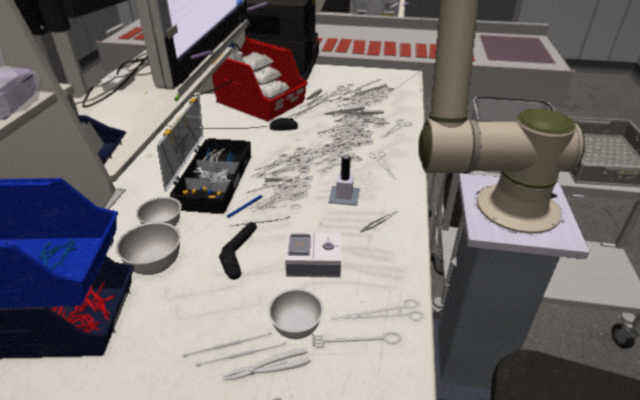

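The top view shows the charging base at (259,202), its screw at about (262,213), and the holder with the upright driver at (358,218). The side view shows the same items at (314,253) and (345,185). I'll measure these more precisely with enlarged crops.

```bash
cat > h.py <<'E'
import cv2,numpy as np
from scipy.spatial.transform import Rotation as R
def K(c): return np.array([[c['fx'],0,c['cx']],[0,c['fy'],c['cy']],[0,0,1]])
def rot(q): return R.from_quat(np.roll(q,-1)).as_matrix()
def ray(c,uv):
    p=cv2.undistortPoints(np.array(uv,float).reshape(-1,1,2),K(c),c['distortion']).reshape(-1,2)
    return np.c_[p,np.ones(len(p))]@rot(c['orientation']).T
def onplane(c,uv,z):
    d=ray(c,uv);return c['position']+d*((z-c['position'][2])/d[:,2])[:,None]
def proj(c,P):
    M=rot(c['orientation']).T
    return cv2.projectPoints(np.array(P,float).reshape(-1,1,3),cv2.Rodrigues(M)[0],-M@c['position'],K(c),c['distortion'])[0].reshape(-1,2)
E
python3 - <<'E'
import pickle,cv2,numpy as np
from h import *
t=pickle.load(open('top.pkl','rb'));s=pickle.load(open('side.pkl','rb'))
print('screw',onplane(t,[[261,213]],.058),onplane(s,[[328,245]],.058))
print('holder plate c',onplane(t,[[358,219]],.006))
print('cover corners',onplane(t,[[240,181],[273,178],[279,223],[245,227]],.055))
f=lambda c,x,y,w,h:cv2.resize(c['image'][y:y+h,x:x+w,::-1],(400,400),interpolation=cv2.INTER_CUBIC)
a=np.vstack([np.hstack([f(t,234,174,50,50+8)[:, :],f(t,333,194,50,50)])])
b=np.hstack([f(s,280,215,70,70),f(s,315,145,70,70)])
cv2.imwrite('pics/c1.png',a);cv2.imwrite('pics/c2.png',b)
E
```

```text
screw [[0.50342069 0.30480066 0.058     ]] [[0.50076643 0.30856032 0.058     ]]
holder plate c [[0.49344945 0.02584012 0.006     ]]
cover corners [[0.59434941 0.36779833 0.055     ]
 [0.60410662 0.27380941 0.055     ]
 [0.47612849 0.25380226 0.055     ]
 [0.46364864 0.34917485 0.055     ]]
```

View pics/c1.png

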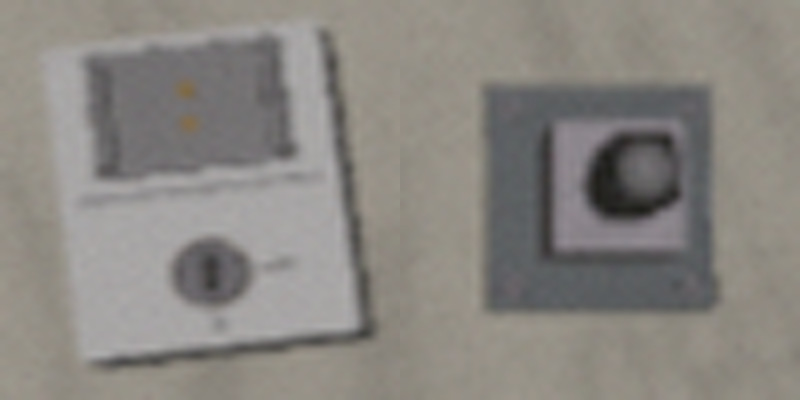

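The crop shows the base yawed slightly, with the slot along its long axis. The holder is nearly square to the world, and the driver leans by perspective only. Next I'll move above the holder for a wrist view.

Units first: turns go in shares of 2 rad. So 21.6 degrees / 114.5916 = 0.1885.

>>> {"fn": "carry_out", "kwargs": {
  "rows": [
    {"claw": 0.085, "xyz": [0.03, -0.026, -0.03], "delta_rot": [0, 0, 0]},
    {"claw": 0.085, "xyz": [0.06, -0.051, -0.06], "delta_rot": [0, 0, 0]},
    {"claw": 0.085, "xyz": [0.09, -0.076, -0.07], "delta_rot": [0, 0, 0.0262]},
    {"claw": 0.085, "xyz": [0.12, -0.102, -0.07], "delta_rot": [0, 0, 0.0524]},
    {"claw": 0.085, "xyz": [0.15, -0.127, -0.07], "delta_rot": [0, 0, 0.0785]},
    {"claw": 0.085, "xyz": [0.18, -0.153, -0.07], "delta_rot": [0, 0, 0.1047]},
    {"claw": 0.085, "xyz": [0.21, -0.178, -0.07], "delta_rot": [0, 0, 0.1309]},
    {"claw": 0.085, "xyz": [0.24, -0.204, -0.07], "delta_rot": [0, 0, 0.1571]},
    {"claw": 0.085, "xyz": [0.27, -0.229, -0.07], "delta_rot": [0, 0, 0.1833]},
    {"claw": 0.085, "xyz": [0.3, -0.255, -0.07], "delta_rot": [0, 0, 0.1885]},
    {"claw": 0.085, "xyz": [0.33, -0.28, -0.07], "delta_rot": [0, 0, 0.1885]},
    {"claw": 0.085, "xyz": [0.36, -0.306, -0.07], "delta_rot": [0, 0, 0.1885]}
  ]
}}

```text
t: 1.1
tool_pos: [0.4158, -0.0688, 0.3013]
orientation: [0.0, 1.0, 0.0, 0.0]
contact_force: [0.9, -1.1, 0.8]
finger_gap: 0.991
grip_force: 0.0
```

```bash
cat >> h.py <<'E'
def delta(o,target,yaw=None):
    """tool-frame shift to world target; z turn (deg) so that tool x lies at world angle yaw (deg), tool down"""
    M=rot(o['orientation']);d=M.T@(np.array(target)-o['tool_pos'])
    D=None
    if yaw is not None:
        a=np.radians(yaw);T=np.array([[np.cos(a),np.sin(a),0],[np.sin(a),-np.cos(a),0],[0,0,-1]])
        D=np.degrees(R.from_matrix(M.T@T).as_rotvec())
    return np.round(d,4),None if D is None else np.round(D,2)
E
python3 - <<'E'
from cell import bot
from h import *
o=bot.get_obs();print(o['t'],o['tool_pos'],rot(o['orientation'])[:,0],o['joints'],delta(o,[.47,.03,.30],0))
E
```

```text
1.1 [ 0.41579687 -0.06878276  0.30126322] [9.99999727e-01 7.35545657e-04 7.52721996e-05] [-4.43480532e-01  3.29389850e-02  1.65041049e+00 -6.46123659e-05
  1.45812926e+00  1.12658751e+00] (array([ 0.0543, -0.0987,  0.0013]), array([ 0.01, -0.  ,  0.04]))
```

Run:
```python
from cell import bot
from h import *
import pickle
c=bot.capture('wrist');pickle.dump(c,open('w1.pkl','wb'));cv2.imwrite('pics/w1.png',c['image'][:,:,::-1])
print({k:v for k,v in c.items() if k!='image'}, rot(c['orientation'])[:,2],proj(c,[[.493,.026,.064],[.4935,.026,.139],[.5034,.3048,.058]]))
```

```text
{'fx': 275.8624193860455, 'fy': 275.8624193860455, 'cx': 319.0623947134079, 'cy': 198.41299813630985, 'distortion': array([-0.04056659,  0.        ,  0.        ,  0.        ,  0.        ]), 'position': array([ 0.49308287, -0.06833891,  0.44309568]), 'orientation': array([ 0.10660041,  0.69943466, -0.69877968, -0.10551993])} [-0.296589   -0.00164968 -0.95500379] [[247.24101746 113.29407762]
 [229.71434383 112.93138713]
 [ 49.38977207 108.68580566]]
```

View pics/w1.png

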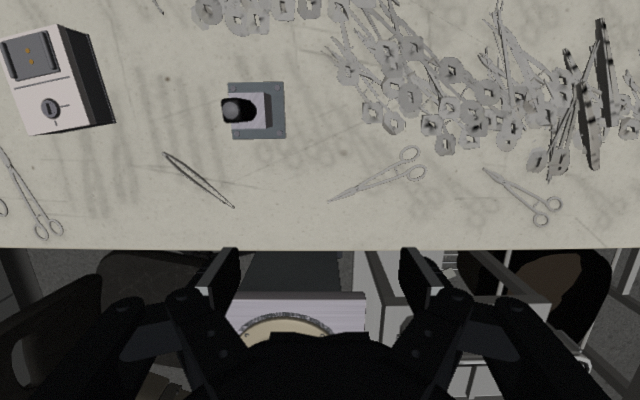

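The wrist view shows the driver top at (232,110), the block at (252,110), and the base's screw at (50,107). I'll move over the holder.

>>> {"fn": "carry_out", "kwargs": {
  "rows": [
    {"claw": 0.06, "xyz": [0.018, -0.032, 0.007], "delta_rot": [0, 0, 0]},
    {"claw": 0.06, "xyz": [0.036, -0.064, 0.014], "delta_rot": [0, 0, 0]},
    {"claw": 0.06, "xyz": [0.054, -0.095, 0.02], "delta_rot": [0, 0, 0]},
    {"claw": 0.06, "xyz": [0.054, -0.095, 0.02], "delta_rot": [0, 0, 0]},
    {"claw": 0.06, "xyz": [0.054, -0.095, 0.02], "delta_rot": [0, 0, 0]}
  ]
}}

```text
t: 1.57
tool_pos: [0.4693, 0.0254, 0.2805]
orientation: [-0.0, 1.0, 0.002, -0.001]
contact_force: [-0.9, 0.1, 0.0]
finger_gap: 0.704
grip_force: 0.0
```

Run:
```python
from cell import bot
from h import *
import pickle
c=bot.capture('wrist');pickle.dump(c,open('w2.pkl','wb'))
p=proj(c,[[.493,.026,.064],[.4935,.026,.139],[.5034,.3048,.058]]);print(p)
x,y=(p[0]/2+p[1]/2-50).astype(int);print(x,y)
cv2.imwrite('pics/w2.png',cv2.resize(c['image'][y:y+100,x:x+130,::-1],(780,600),interpolation=cv2.INTER_CUBIC))
```

```text
[[318.59064144 155.72078657]
 [318.55352418 166.08932251]
 [110.5091563  147.4894008 ]]
268 110
```

View pics/w2.png

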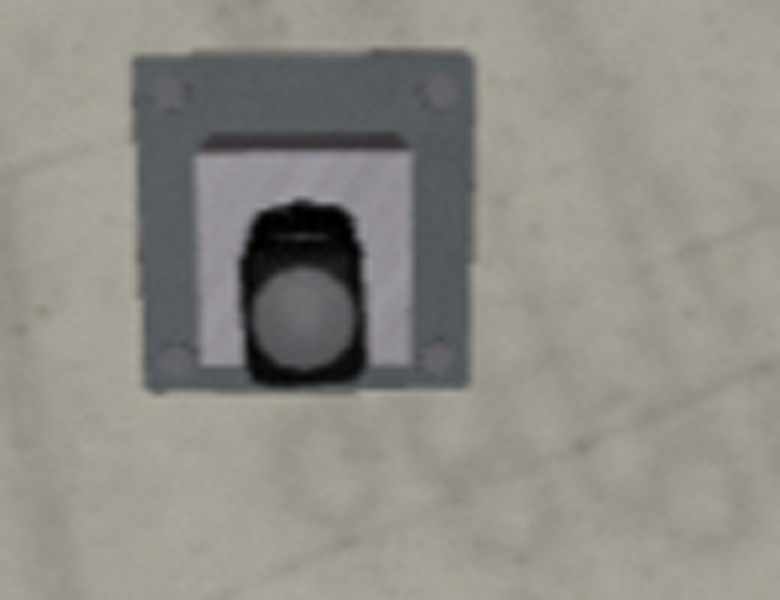

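The crop shows the block top centred at about (305,259) and the driver's cap at (304,318), in crop pixels. The handle's narrow direction is horizontal, so it lies along world y. I'll fit these numerically, then move over the screw.

Run:
```python
from h import *
import pickle
c=pickle.load(open('w2.pkl','rb'));im=c['image'];g=im.mean(2)
x0,y0=290,130
sub=g[110:180,268:350]
m=(sub<75).astype('uint8')
cs,_=cv2.findContours(m,cv2.RETR_EXTERNAL,cv2.CHAIN_APPROX_NONE)
k=max(cs,key=cv2.contourArea);k=k+np.array([268,110])
r=cv2.minAreaRect(k);print(r)
print('cap',onplane(c,[[318.7,163.0]],.130))
print('block corners->',onplane(c,np.array([[196,150],[412,152],[412,366],[200,367]])/6+[268,110],.064), )
q=onplane(c,np.array([[196,150],[412,152],[412,366],[200,367]])/6+[268,110],.064);print(q.mean(0))
q=onplane(c,np.array([[135,56],[473,52],[468,388],[148,391]])/6+[268,110],.006);print(q,q.mean(0))
```

```text
((318.0, 159.0), (30.0, 20.0), 90.0)
cap [[0.49514277 0.02585573 0.13      ]]
block corners-> [[0.51932002 0.04889966 0.064     ]
 [0.51909383 0.00309467 0.064     ]
 [0.47291419 0.00205685 0.064     ]
 [0.47250218 0.04871019 0.064     ]]
[0.49595755 0.02569034 0.064     ]
[[ 0.5372225   0.06709243  0.006     ]
 [ 0.53850612 -0.01489256  0.006     ]
 [ 0.45526548 -0.01633829  0.006     ]
 [ 0.45414787  0.06583656  0.006     ]] [0.49628549 0.02542454 0.006     ]
```

>>> {"fn": "carry_out", "kwargs": {
  "rows": [
    {"claw": 0.06, "xyz": [0.006, -0.03, 0], "delta_rot": [0, 0, 0]},
    {"claw": 0.06, "xyz": [0.01, -0.06, 0], "delta_rot": [0, 0, 0]},
    {"claw": 0.06, "xyz": [0.015, -0.09, 0], "delta_rot": [0, 0, 0]},
    {"claw": 0.06, "xyz": [0.02, -0.12, 0], "delta_rot": [0, 0, 0]},
    {"claw": 0.06, "xyz": [0.025, -0.15, 0], "delta_rot": [0, 0, 0]},
    {"claw": 0.06, "xyz": [0.03, -0.18, 0], "delta_rot": [0, 0, 0]},
    {"claw": 0.06, "xyz": [0.035, -0.21, 0], "delta_rot": [0, 0, 0]},
    {"claw": 0.06, "xyz": [0.04, -0.24, 0], "delta_rot": [0, 0, 0]},
    {"claw": 0.06, "xyz": [0.04, -0.27, 0], "delta_rot": [0, 0, 0]},
    {"claw": 0.06, "xyz": [0.04, -0.28, 0], "delta_rot": [0, 0, 0]},
    {"claw": 0.06, "xyz": [0.04, -0.28, 0], "delta_rot": [0, 0, 0]},
    {"claw": 0.06, "xyz": [0.04, -0.28, 0], "delta_rot": [0, 0, 0]}
  ]
}}

```text
t: 2.62
tool_pos: [0.5094, 0.3029, 0.2814]
orientation: [0.0, 1.0, 0.0, 0.0]
contact_force: [0.5, -0.7, 1.1]
finger_gap: 0.702
grip_force: 0.0
```

Run:
```python
from cell import bot
from h import *
import pickle
c=bot.capture('wrist');pickle.dump(c,open('w3.pkl','wb'))
p=proj(c,[[.53,.31,.055]])[0];print(p,bot.get_obs()['tool_pos'])
x,y=(p-[80,60]).astype(int);print(x,y)
cv2.imwrite('pics/w3.png',cv2.resize(c['image'][y:y+120,x:x+160,::-1],(800,600),interpolation=cv2.INTER_CUBIC))
```

```text
[313.53089827 157.21689002] [0.50944121 0.30250638 0.28152716]
233 97
```

View pics/w3.png

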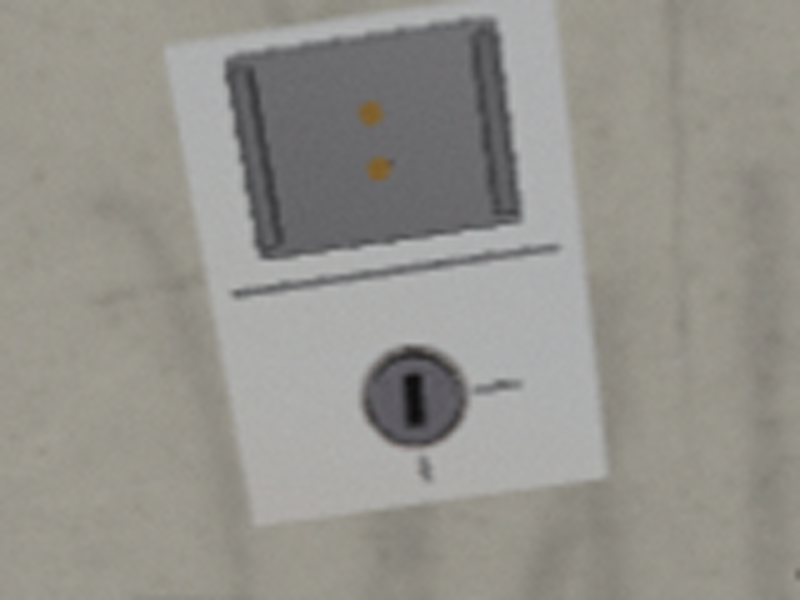

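The crop shows the screw slot centred at about (414,400), and the cover's seam running from (233,294) to (560,247). I'll work out the slot pose and base yaw from these.

Run:
```python
from h import *
import pickle
c=pickle.load(open('w3.pkl','rb'));g=c['image'].mean(2)
O=np.array([233,97])
P=lambda a,z:onplane(c,np.array(a)/5+O,z)
cor=P([[165,46],[555,2],[607,478],[255,524]],.055);print(cor,cor.mean(0))
ang=lambda v:np.degrees(np.arctan2(v[1],v[0]))
l=P([[560,247],[233,294]],.055);print('seam',ang(l[1]-l[0])-90)
print('edges',ang(cor[0]-cor[3]),ang(cor[1]-cor[2]),ang(cor[0]-cor[1])-90,ang(cor[3]-cor[2])-90)
yy,xx=np.mgrid[168:186,310:322]
w=np.clip(75-g[168:186,310:322],0,None)
print(g[168:186,310:322].astype(int))
pts=np.c_[xx.ravel(),yy.ravel()].astype(float)
Q=onplane(c,pts,.057)[:,:2];W=w.ravel()
m=(Q*W[:,None]).sum(0)/W.sum();C=((Q-m).T*W)@(Q-m)/W.sum();e,v=np.linalg.eigh(C)
print('slot',m,ang(v[:,1]),np.sqrt(e))
y=np.radians(7.7)
print('screw from base centre',cor.mean(0)[:2]-.035*np.array([np.cos(y),np.sin(y)]))
```

```text
[[0.59524621 0.37017785 0.055     ]
 [0.6057925  0.27117034 0.055     ]
 [0.48078138 0.25346479 0.055     ]
 [0.46735658 0.35179365 0.055     ]] [0.53729417 0.31165166 0.055     ]
seam 8.134877048463267
edges 8.180257048637648 8.061285971351005 6.0802297850213165 7.774502657445751
[[ 92  67  60  49  52  59  51  47  50  53  79 104]
 [ 69  59  76  89  94  95  96  95  90  72  60  78]
 [ 73  96  95  96  95  93  93  93  98  95  84  67]
 [ 95  97  96  93  82  70  71  84  88  88  94  87]
 [ 96  96  95  72  35  22  26  62  95  94  93  94]
 [ 88  94  94  71  24  16  22  61  96  94  90  89]
 [ 93  94  93  72  34  19  23  62  94  93  91  94]
 [ 92  93  94  74  34  15  23  63  94  93  94  95]
 [ 94  93  96  76  36  17  21  51  84  93  93  94]
 [ 93  94  95  79  42  20  20  51  82  94  92  93]
 [ 94  95  92  81  44  20  22  49  81  94  95  91]
 [ 94  92  94  81  46  19  15  38  76  92  92  94]
 [ 94  94  93  82  45  19  19  39  73  92  93  97]
 [ 96  94  92  85  56  30  29  47  77  94  95  93]
 [ 89  94  96  89  70  63  67  73  87  95  93  85]
 [ 68  82  94  95  93  94  94  93  93  94  84  70]
 [ 89  76  83  87  90  88  91  92  87  81  74  88]
 [138 108  85  76  73  80  79  73  70  91 121 147]]
slot [0.50530309 0.30758312] -178.98273496716936 [0.00198123 0.00540672]
screw from base centre [0.50260975 0.30696214]
```

Run:
```python
from h import *
import pickle
c=pickle.load(open('w3.pkl','rb'));g=c['image'].mean(2)
w=np.clip(93-g[171:183,312:320],0,None);yy,xx=np.mgrid[171:183,312:320]
Q=onplane(c,np.c_[xx.ravel(),yy.ravel()].astype(float),.058)[:,:2];W=w.ravel()
m=(Q*W[:,None]).sum(0)/W.sum();C=((Q-m).T*W)@(Q-m)/W.sum();e,v=np.linalg.eigh(C)
print('slot',m,v[:,1],np.degrees(np.arctan(v[1,1]/v[0,1])),np.sqrt(e))
w=w[1:-1];cx=(w*xx[1:-1]).sum(1)/w.sum(1);q=onplane(c,np.c_[cx,yy[1:-1,0]],.058)
print(np.degrees(np.arctan(np.polyfit(q[:,0],q[:,1],1)[0])))
# head disc via dark rim / grey head
mk=((g<115)&(g>0)).astype('uint8')[158:196,296:336]
k=max(cv2.findContours(mk,0,1)[0],key=cv2.contourArea)+np.array([296,158]);el=cv2.fitEllipse(k);print(el,onplane(c,[el[0]],.056))
```

```text
slot [0.50418241 0.30758901] [-0.99832969 -0.05777404] 3.3120526577942235 [0.00165028 0.00427215]
3.890407279051592
((315.4688720703125, 175.8818817138672), (19.145477294921875, 19.54564094543457), 89.63782501220703) [[0.50472045 0.30748192 0.056     ]]
```

In the tool's units: -84 degrees / 114.5916 = -0.733.

>>> {"fn": "carry_out", "kwargs": {
  "rows": [
    {"claw": 0.06, "xyz": [-0.001, 0.023, 0], "delta_rot": [0, 0, -0.0611]},
    {"claw": 0.06, "xyz": [-0.002, 0.046, 0], "delta_rot": [0, 0, -0.1222]},
    {"claw": 0.06, "xyz": [-0.003, 0.069, 0], "delta_rot": [0, 0, -0.1833]},
    {"claw": 0.06, "xyz": [-0.004, 0.092, 0], "delta_rot": [0, 0, -0.2443]},
    {"claw": 0.06, "xyz": [-0.005, 0.115, 0], "delta_rot": [0, 0, -0.3054]},
    {"claw": 0.06, "xyz": [-0.006, 0.138, 0], "delta_rot": [0, 0, -0.3665]},
    {"claw": 0.06, "xyz": [-0.008, 0.161, 0], "delta_rot": [0, 0, -0.4276]},
    {"claw": 0.06, "xyz": [-0.009, 0.184, 0], "delta_rot": [0, 0, -0.4887]},
    {"claw": 0.06, "xyz": [-0.01, 0.207, 0], "delta_rot": [0, 0, -0.5498]},
    {"claw": 0.06, "xyz": [-0.011, 0.23, 0], "delta_rot": [0, 0, -0.6109]},
    {"claw": 0.06, "xyz": [-0.012, 0.253, 0], "delta_rot": [0, 0, -0.672]},
    {"claw": 0.06, "xyz": [-0.0137, 0.277, 0], "delta_rot": [0, 0, -0.733]}
  ]
}}

```text
t: 3.67
tool_pos: [0.4948, 0.0247, 0.2817]
orientation: [0.0, 0.742, 0.671, 0.0]
contact_force: [0.7, 0.1, -0.0]
finger_gap: 0.701
grip_force: 0.0
```

In the tool's units: -84 degrees / 114.5916 = -0.733.

>>> {"fn": "carry_out", "kwargs": {
  "rows": [
    {"claw": 0.06, "xyz": [0, 0, 0], "delta_rot": [0, 0, -0.0611]},
    {"claw": 0.06, "xyz": [0, 0, 0], "delta_rot": [0, 0, -0.1222]},
    {"claw": 0.06, "xyz": [0, 0, 0], "delta_rot": [0, 0, -0.1833]},
    {"claw": 0.06, "xyz": [0, 0, 0], "delta_rot": [0, 0, -0.2443]},
    {"claw": 0.06, "xyz": [0, 0, 0], "delta_rot": [0, 0, -0.3054]},
    {"claw": 0.06, "xyz": [0, 0, 0], "delta_rot": [0, 0, -0.3665]},
    {"claw": 0.06, "xyz": [0, 0, 0], "delta_rot": [0, 0, -0.4276]},
    {"claw": 0.06, "xyz": [0, 0, 0], "delta_rot": [0, 0, -0.4887]},
    {"claw": 0.06, "xyz": [0, 0, 0], "delta_rot": [0, 0, -0.5498]},
    {"claw": 0.06, "xyz": [0, 0, 0], "delta_rot": [0, 0, -0.6109]},
    {"claw": 0.06, "xyz": [0, 0, 0], "delta_rot": [0, 0, -0.672]},
    {"claw": 0.06, "xyz": [0, 0, 0], "delta_rot": [0, 0, -0.733]}
  ]
}}

```text
t: 4.67
tool_pos: [0.495, 0.0257, 0.2817]
orientation: [0.0, 0.102, 0.995, -0.0]
contact_force: [0.2, 0.5, -0.9]
finger_gap: 0.705
grip_force: 0.0
```

In the tool's units: -12 degrees / 114.5916 = -0.1047.

>>> {"fn": "carry_out", "kwargs": {
  "rows": [
    {"claw": 0.05, "xyz": [0, 0, 0], "delta_rot": [0, 0, -0.0524]},
    {"claw": 0.05, "xyz": [0, 0, 0], "delta_rot": [0, 0, -0.1047]},
    {"claw": 0.05, "xyz": [0, 0, 0], "delta_rot": [0, 0, -0.1047]},
    {"claw": 0.05, "xyz": [0, 0, 0], "delta_rot": [0, 0, -0.1047]},
    {"claw": 0.05, "xyz": [0, 0, 0], "delta_rot": [0, 0, -0.1047]}
  ]
}}

```text
t: 5.08
tool_pos: [0.4953, 0.0265, 0.2815]
orientation: [0.0, 0.002, 1.0, -0.0]
contact_force: [-0.7, -0.1, -0.5]
finger_gap: 0.587
grip_force: 0.0
```

Run:
```python
from cell import bot
from h import *
import pickle
c=bot.capture('wrist');pickle.dump(c,open('w4.pkl','wb'));o=bot.get_obs()
print(o['t'],o['tool_pos'],rot(o['orientation'])[:,0],o['joints'],delta(o,[.4957,.0257,.10],180))
g=c['image'].mean(2)
p=proj(c,[[.4957,.0257,.064],[.4957,.0257,.130]]);print(p)
x,y=p[1].astype(int)
m=(g[y-30:y+30,x-30:x+30]<75).astype('uint8')
k=max(cv2.findContours(m,0,1)[0],key=cv2.contourArea);r=cv2.boundingRect(k);print(r[0]+x-30,r[1]+y-30,r[2:])
# block top: bright grey
cv2.imwrite('pics/w4.png',cv2.resize(c['image'][y-60:y+60,x-80:x+80,::-1],(640,480),interpolation=cv2.INTER_CUBIC));print(x-80,y-60)
```

```text
5.1333 [0.49540429 0.02672194 0.28144129] [-9.99996694e-01  2.56216321e-03 -2.15771722e-04] [-1.82693367e-01  2.15580027e-01  1.49318795e+00 -7.24620534e-05
  1.43259229e+00 -1.75091754e+00] (array([-0.0003, -0.001 ,  0.1814]), array([-0.01,  0.01, -0.15]))
[[318.49783263 171.61218596]
 [318.29102063 183.92906319]]
309 163 (21, 34)
238 123
```

View pics/w4.png

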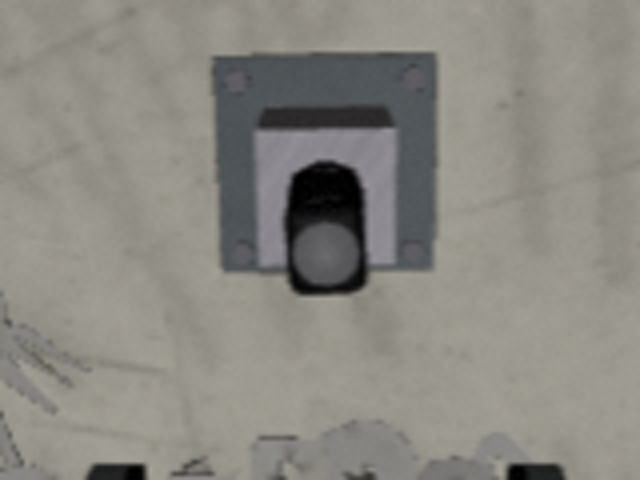

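The crop shows the cap at about (326,254) and the block top spanning from (257,129) to (397,268). The driver is upright and the handle flats face left and right.

Run:
```python
from h import *
import pickle
a=pickle.load(open('w4.pkl','rb'));b=pickle.load(open('w2.pkl','rb'))
print(onplane(a,[[319.5,186.5]],.139),onplane(b,[[318.7,163.0]],.139))
q=onplane(a,np.array([[256.5,129],[395.5,129],[396,268],[258,268]])/4+[238,123],.064);print(q,q.mean(0))
q=onplane(a,np.array([[213,57],[436,53],[433,270],[221,271]])/4+[238,123],.006);print(q,q.mean(0))
```

```text
[[0.49623266 0.02702319 0.139     ]] [[0.49673556 0.02586048 0.139     ]]
[[0.47395342 0.00445252 0.064     ]
 [0.47407489 0.04970584 0.064     ]
 [0.52103648 0.05061729 0.064     ]
 [0.52091967 0.0039856  0.064     ]] [0.49749612 0.02719031 0.064     ]
[[ 0.45567815 -0.01484078  0.006     ]
 [ 0.45445015  0.06793542  0.006     ]
 [ 0.53803976  0.06894613  0.006     ]
 [ 0.53823927 -0.01433118  0.006     ]] [0.49660183 0.0269274  0.006     ]
```

>>> {"fn": "carry_out", "kwargs": {
  "rows": [
    {"claw": 0.05, "xyz": [-0.001, 0, 0.03], "delta_rot": [0, 0, 0]},
    {"claw": 0.05, "xyz": [-0.001, 0, 0.06], "delta_rot": [0, 0, 0]},
    {"claw": 0.05, "xyz": [-0.001, 0, 0.09], "delta_rot": [0, 0, 0]},
    {"claw": 0.05, "xyz": [-0.001, 0, 0.12], "delta_rot": [0, 0, 0]},
    {"claw": 0.05, "xyz": [-0.001, 0, 0.145], "delta_rot": [0, 0, 0]},
    {"claw": 0.05, "xyz": [-0.001, 0, 0.165], "delta_rot": [0, 0, 0]},
    {"claw": 0.05, "xyz": [-0.001, 0, 0.18], "delta_rot": [0, 0, 0]},
    {"claw": 0.05, "xyz": [-0.001, 0, 0.19], "delta_rot": [0, 0, 0]},
    {"claw": 0.05, "xyz": [-0.001, 0, 0.1965], "delta_rot": [0, 0, 0]},
    {"claw": 0.05, "xyz": [-0.001, 0, 0.1965], "delta_rot": [0, 0, 0]},
    {"claw": 0.05, "xyz": [-0.001, 0, 0.1965], "delta_rot": [0, 0, 0]}
  ]
}}

```text
t: 6.05
tool_pos: [0.4969, 0.0272, 0.0853]
orientation: [0.0, -0.0, 1.0, -0.0]
contact_force: [0.4, 0.6, -0.1]
finger_gap: 0.586
grip_force: 0.0
```

>>> {"fn": "carry_out", "kwargs": {
  "rows": [
    {"claw": 0.035, "xyz": [0, 0, 0], "delta_rot": [0, 0, 0]},
    {"claw": 0.03, "xyz": [0, 0, 0], "delta_rot": [0, 0, 0]},
    {"claw": 0.025, "xyz": [0, 0, 0], "delta_rot": [0, 0, 0]},
    {"claw": 0.02, "xyz": [0, 0, 0], "delta_rot": [0, 0, 0]},
    {"claw": 0.015, "xyz": [0, 0, 0], "delta_rot": [0, 0, 0]},
    {"claw": 0.01, "xyz": [0, 0, 0], "delta_rot": [0, 0, 0]},
    {"claw": 0.0, "xyz": [0, 0, 0], "delta_rot": [0, 0, 0]},
    {"claw": 0.0, "xyz": [0, 0, 0], "delta_rot": [0, 0, 0]},
    {"claw": 0.0, "xyz": [0, 0, 0], "delta_rot": [0, 0, 0]}
  ]
}}

```text
t: 6.8
tool_pos: [0.4969, 0.0273, 0.0854]
orientation: [0.001, -0.0, 1.0, -0.0]
contact_force: [-0.1, -0.0, 6.1]
finger_gap: 0.253
grip_force: 58.5
```

>>> {"fn": "carry_out", "kwargs": {
  "rows": [
    {"claw": 0.0, "xyz": [0, 0, -0.01], "delta_rot": [0, 0, 0]},
    {"claw": 0.0, "xyz": [0, 0, -0.025], "delta_rot": [0, 0, 0]},
    {"claw": 0.0, "xyz": [0, 0, -0.045], "delta_rot": [0, 0, 0]},
    {"claw": 0.0, "xyz": [0, 0, -0.07], "delta_rot": [0, 0, 0]},
    {"claw": 0.0, "xyz": [0, 0, -0.095], "delta_rot": [0, 0, 0]},
    {"claw": 0.0, "xyz": [0, 0, -0.12], "delta_rot": [0, 0, 0]},
    {"claw": 0.0, "xyz": [0, 0, -0.135], "delta_rot": [0, 0, 0]},
    {"claw": 0.0, "xyz": [0, 0, -0.135], "delta_rot": [0, 0, 0]},
    {"claw": 0.0, "xyz": [0, 0, -0.135], "delta_rot": [0, 0, 0]}
  ]
}}

```text
t: 7.55
tool_pos: [0.4966, 0.0273, 0.2201]
orientation: [0.0, -0.0, 1.0, -0.0]
contact_force: [-0.1, -0.2, -2.1]
finger_gap: 0.251
grip_force: 58.7
```

Run:
```python
from cell import bot
from h import *
o=bot.get_obs();print(o['t'],o['tool_pos'],o['contact_force'],o['finger_gap'],o['grip_force'],delta(o,[.5045,.3075,.175],185))
```

```text
7.55 [0.49657478 0.02731939 0.22009225] [-0.09116789 -0.19917129 -2.12046821] 0.2506984953710256 58.67009103298187 (array([-0.0081,  0.2802,  0.0451]), array([-0.01,  0.05, -4.95]))
```

In the tool's units: -5 degrees / 114.5916 = -0.0436.

>>> {"fn": "carry_out", "kwargs": {
  "rows": [
    {"claw": 0.0, "xyz": [0, 0.012, 0], "delta_rot": [0, 0, -0.0087]},
    {"claw": 0.0, "xyz": [-0.001, 0.036, 0], "delta_rot": [0, 0, -0.0175]},
    {"claw": 0.0, "xyz": [-0.002, 0.066, 0], "delta_rot": [0, 0, -0.0262]},
    {"claw": 0.0, "xyz": [-0.003, 0.1, 0], "delta_rot": [0, 0, -0.0349]},
    {"claw": 0.0, "xyz": [-0.004, 0.135, 0], "delta_rot": [0, 0, -0.0436]},
    {"claw": 0.0, "xyz": [-0.005, 0.17, 0], "delta_rot": [0, 0, -0.0436]},
    {"claw": 0.0, "xyz": [-0.006, 0.205, 0.01], "delta_rot": [0, 0, -0.0436]},
    {"claw": 0.0, "xyz": [-0.007, 0.235, 0.02], "delta_rot": [0, 0, -0.0436]},
    {"claw": 0.0, "xyz": [-0.008, 0.26, 0.03], "delta_rot": [0, 0, -0.0436]},
    {"claw": 0.0, "xyz": [-0.008, 0.273, 0.04], "delta_rot": [0, 0, -0.0436]},
    {"claw": 0.0, "xyz": [-0.008, 0.28, 0.045], "delta_rot": [0, 0, -0.0436]},
    {"claw": 0.0, "xyz": [-0.008, 0.28, 0.045], "delta_rot": [0, 0, -0.0436]}
  ]
}}

```text
t: 8.55
tool_pos: [0.5034, 0.3078, 0.1727]
orientation: [-0.002, -0.045, 0.999, -0.001]
contact_force: [-0.1, -0.3, -0.5]
finger_gap: 0.255
grip_force: 58.8
```

>>> {"fn": "carry_out", "kwargs": {
  "rows": [
    {"claw": 0.0, "xyz": [0, 0, 0], "delta_rot": [0, 0, 0]},
    {"claw": 0.0, "xyz": [0, 0, 0], "delta_rot": [0, 0, 0]}
  ]
}}

```text
t: 8.72
tool_pos: [0.5048, 0.3062, 0.1753]
orientation: [0.0, -0.043, 0.999, -0.0]
contact_force: [0.5, -0.1, -0.9]
finger_gap: 0.249
grip_force: 58.8
```

Run:
```python
from cell import bot
from h import *
import pickle
c=bot.capture('wrist');pickle.dump(c,open('w5.pkl','wb'));o=bot.get_obs()
print(o['t'],o['tool_pos'],rot(o['orientation'])[:,0],o['contact_force'],o['finger_gap'])
p=proj(c,[[.5045,.3075,.058],[.5045,.3075,.099]]);print(p)
x,y=(p.mean(0)-[60,45]).astype(int);print(x,y)
cv2.imwrite('pics/w5.png',cv2.resize(c['image'][y:y+90,x:x+120,::-1],(800,600),interpolation=cv2.INTER_CUBIC))
```

```text
8.7667 [0.50486382 0.3062682  0.17551204] [-9.96242221e-01 -8.66052106e-02 -9.86948365e-04] [-0.77113739  0.35817875 -0.39136911] 0.2511155583176173
[[320.44934126 191.99271295]
 [320.61569594 205.51764693]]
260 153
```

View pics/w5.png

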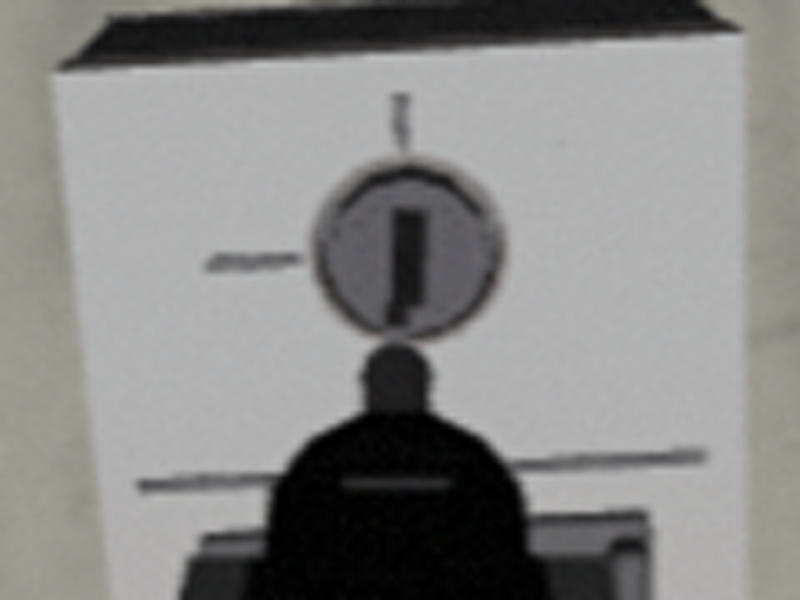

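The crop shows the slot at about (409,257), the shaft end at (397,375), and the blade's front corner at about (397,312). So the blade sits slightly left of the slot, and I'll get the exact offset from the pixel values.

Run:
```python
from h import *
import pickle
c=pickle.load(open('w5.pkl','rb'));g=c['image'].mean(2)
print(g[182:216,312:328].astype(int))
M=rot(c['orientation']);o=c['position']
yy,xx=np.mgrid[184:198,318:326];w=np.clip(90-g[184:198,318:326],0,None)
cx=(w*xx).sum(1)/w.sum(1);q=onplane(c,np.c_[cx,yy[:,0]],.058);print(cx,q[:,:2].mean(0),np.degrees(np.arctan(np.polyfit(q[:,0],q[:,1],1)[0])))
```

```text
[[ 58  45  75  94  95  92  91  97  98  98 101  97  98  95  95  89]
 [ 48  76  94  96  95  96  94  93  92  93  92  93  95  97  96  98]
 [ 82  96  96  91  88  96  81  55  52  58  59  68  83  96  91  90]
 [ 99  98  96  95  95  97  77  39  24  27  28  47  76  97  95  96]
 [ 93  86  89  95  98  97  77  37  24  24  25  43  79  96  98  96]
 [ 98  95  93  98  97  97  76  38  28  26  25  45  78  98  95  92]
 [ 97  99  95  95  95  96  77  37  25  24  27  44  79  94  98  94]
 [ 97  96  97  94  95  96  77  34  27  26  26  45  79  96  95  94]
 [ 98  96  92  96  95  98  74  29  26  23  27  45  78  96  99  95]
 [ 97  97  94  97  97  98  75  29  22  23  26  45  78  95  96  96]
 [ 97  96  94  95  95  99  73  30  22  25  28  53  86  96  97  94]
 [ 96  96  96  96  94  95  73  30  23  21  26  54  88  96  96  96]
 [ 95  98  97  93  97  96  71  28  24  23  26  54  85  99  96  95]
 [ 97  96  97  95  97  98  73  30  21  25  26  53  86  97  96  95]
 [ 95  91  97  98  97  94  72  31  24  25  26  52  88  96  96  97]
 [ 96  97  96  97  97  93  71  29  28  26  29  56  85  96  94  95]
 [ 80  97  98  98  94  83  5
[... 707 characters left out ...]
]
 [177 144  69  29  32  32  29  32  30  28  28  32  79 145 175 178]
 [175 152  87  35  32  33  30  30  32  30  26  33  94 158 177 178]
 [179 161 108  41  28  32  32  34  33  31  26  33 100 159 175 177]
 [176 164 109  39  33  29  32  33  30  32  26  38 119 174 179 177]
 [176 164 110  38  30  31  31  31  31  29  29  34  98 161 178 178]
 [176 155 102  33  20  23  24  24  21  23  17  27  88 149 175 178]
 [138  73  26   4   3   0   9   4   2   3   2   2  22  64 131 168]]
[320.77071291 320.93756728 320.9412382  320.95095949 320.93664203
 320.91586794 320.85889571 320.8591692  320.7130621  320.69722814
 320.69747899 320.70943796 320.70442287 320.6816685 ] [0.50297914 0.30771976] 3.9678705741124776
```

Run:
```python
from h import *
import pickle
c=pickle.load(open('w5.pkl','rb'))
print('shaft',onplane(c,[[319.1,209.2]],.1095),'tipcorner',onplane(c,[[319,198.2],[319.1,201.5]],.0995))
print('slot',onplane(c,[[320.8,191.7],[320.8,183.6],[320.7,199.5]],.058))
```

```text
shaft [[0.50414248 0.30621176 0.1095    ]] tipcorner [[0.49808889 0.30558573 0.0995    ]
 [0.50093655 0.30591808 0.0995    ]]
slot [[0.50417388 0.30781475 0.058     ]
 [0.49605563 0.30708883 0.058     ]
 [0.51213939 0.30842822 0.058     ]]
```

>>> {"fn": "carry_out", "kwargs": {
  "rows": [
    {"claw": 0.0, "xyz": [0, 0.0008, 0.005], "delta_rot": [0, 0, 0]},
    {"claw": 0.0, "xyz": [0, 0.0015, 0.012], "delta_rot": [0, 0, 0]},
    {"claw": 0.0, "xyz": [0, 0.0015, 0.019], "delta_rot": [0, 0, 0]},
    {"claw": 0.0, "xyz": [0, 0.0015, 0.026], "delta_rot": [0, 0, 0]},
    {"claw": 0.0, "xyz": [0, 0.0015, 0.031], "delta_rot": [0, 0, 0]},
    {"claw": 0.0, "xyz": [0, 0.0015, 0.034], "delta_rot": [0, 0, 0]},
    {"claw": 0.0, "xyz": [0, 0.0015, 0.036], "delta_rot": [0, 0, 0]},
    {"claw": 0.0, "xyz": [0, 0.0015, 0.0375], "delta_rot": [0, 0, 0]},
    {"claw": 0.0, "xyz": [0, 0.0015, 0.0385], "delta_rot": [0, 0, 0]},
    {"claw": 0.0, "xyz": [0, 0.0015, 0.039], "delta_rot": [0, 0, 0]},
    {"claw": 0.0, "xyz": [0, 0.0015, 0.039], "delta_rot": [0, 0, 0]}
  ]
}}

```text
t: 9.68
tool_pos: [0.5043, 0.3088, 0.1359]
orientation: [0.0, -0.044, 0.999, 0.0]
contact_force: [0.2, -0.4, -1.4]
finger_gap: 0.252
grip_force: 58.7
```

Run:
```python
from cell import bot
from h import *
import pickle
c=bot.capture('wrist');pickle.dump(c,open('w6.pkl','wb'));o=bot.get_obs()
print(o['t'],o['tool_pos'],o['contact_force'])
p=proj(c,[[.5042,.3078,.058],[.5042,.3078,.0605]]);print(p)
x,y=p[0].astype(int)
print(x-12,y-20,c['image'].mean(2)[y-20:y+20,x-12:x+12].astype(int))
```

```text
9.7333 [0.50431588 0.30882689 0.13595161] [-0.46439233  0.01634096 -0.63598836]
[[317.87202918 204.95638128]
 [317.85584601 205.91782963]]
305 184 [[176 174 173 175 175 176 172 175 176 174 155 118 101 135 175 175 175 176
  175 174 176 173 174 175]
 [174 175 174 175 175 176 176 173 174 174 155 129 126 151 175 177 176 177
  174 175 175 173 176 173]
 [176 175 173 175 174 177 173 176 172 173 169 168 165 166 172 172 172 173
  172 175 174 177 175 174]
 [175 173 176 176 175 175 171 162 152 145 138 127 124 122 123 126 134 141
  151 164 173 175 174 173]
 [175 173 175 175 170 163 142 129 119 116  96  69  61  54  54  67  95 113
  121 132 152 168 171 176]
 [175 178 174 161 142 127 113  91  70  59  39  28  28  30  27  29  42  53
   70  99 115 127 147 167]
 [176 171 158 133 117  91  60  34  29  28  25  30  31  38  36  31  29  27
   33  39  54  88 118 136]
 [167 147 126 116  93  57  33  29  34  39  42  50  65  72  70  54  42  36
   28  27  28  51  89 114]
 [145 125 114  91  56  35  40  50  65  77  87  96  95  95  96  96  91  76
   54  44  36  31  50  87]
 [125 107  90  57  36  55  80  94  94  94  9
[... 2387 characters left out ...]
75 165 132  61  20   1   0   0   6   0   6   3   5   2   3   4   3
    6   1   0   3   5  25]
 [171 138  75  35   7   0   2   5   4   6   8   5   1   8   6   5   7   1
    7   4   1   2   1   0]
 [132  49  10   0   1   0   5  10   3   9   5   4   6   4   6   6   3   2
    7   6   3   6   4   0]
 [ 69   7   0   3   5   4   6   5   0   6   1   5   6   2   4   5   8   6
    7   4   7   8   2   7]
 [ 14   0   4   6   2   3   5   3   3   6   6   4   4   4   1   5   5   7
    1   6   1   4   5   6]
 [  3   2   7   5   2   2   0   2   7   3   8   3   0   5   5   2   3   7
    1   3   3   5   0   2]
 [  2   5   2   1   0   0   2   2   4   1   2   4   5   0   4   3   4   4
    3   4   3   3   5   2]]
```

The pixel values show the blade about 0.7 mm beyond the slot centre, on the +y side. I'll correct that and go down slowly.

>>> {"fn": "carry_out", "kwargs": {
  "rows": [
    {"claw": 0.0, "xyz": [0, -0.0008, 0], "delta_rot": [0, 0, 0]},
    {"claw": 0.0, "xyz": [0, -0.0008, 0], "delta_rot": [0, 0, 0]},
    {"claw": 0.0, "xyz": [0, -0.0008, 0.0005], "delta_rot": [0, 0, 0]},
    {"claw": 0.0, "xyz": [0, -0.0008, 0.001], "delta_rot": [0, 0, 0]},
    {"claw": 0.0, "xyz": [0, -0.0008, 0.0015], "delta_rot": [0, 0, 0]},
    {"claw": 0.0, "xyz": [0, -0.0008, 0.002], "delta_rot": [0, 0, 0]},
    {"claw": 0.0, "xyz": [0, -0.0008, 0.0025], "delta_rot": [0, 0, 0]},
    {"claw": 0.0, "xyz": [0, -0.0008, 0.003], "delta_rot": [0, 0, 0]},
    {"claw": 0.0, "xyz": [0, -0.0008, 0.0035], "delta_rot": [0, 0, 0]},
    {"claw": 0.0, "xyz": [0, -0.0008, 0.004], "delta_rot": [0, 0, 0]},
    {"claw": 0.0, "xyz": [0, -0.0008, 0.0045], "delta_rot": [0, 0, 0]}
  ]
}}

```text
t: 10.65
tool_pos: [0.5043, 0.308, 0.1312]
orientation: [-0.0, -0.044, 0.999, 0.0]
contact_force: [-0.2, 0.0, 0.2]
finger_gap: 0.251
grip_force: 58.7
```

>>> {"fn": "carry_out", "kwargs": {
  "rows": [
    {"claw": 0.0, "xyz": [0, 0, 0.0005], "delta_rot": [0, 0, 0]},
    {"claw": 0.0, "xyz": [0, 0, 0.001], "delta_rot": [0, 0, 0]},
    {"claw": 0.0, "xyz": [0, 0, 0.0015], "delta_rot": [0, 0, 0]},
    {"claw": 0.0, "xyz": [0, 0, 0.002], "delta_rot": [0, 0, 0]},
    {"claw": 0.0, "xyz": [0, 0, 0.0025], "delta_rot": [0, 0, 0]},
    {"claw": 0.0, "xyz": [0, 0, 0.003], "delta_rot": [0, 0, 0]},
    {"claw": 0.0, "xyz": [0, 0, 0.0035], "delta_rot": [0, 0, 0]},
    {"claw": 0.0, "xyz": [0, 0, 0.004], "delta_rot": [0, 0, 0]}
  ]
}}

```text
t: 11.32
tool_pos: [0.5044, 0.308, 0.1275]
orientation: [0.0, -0.044, 0.999, 0.0]
contact_force: [-0.7, -0.7, 1.5]
finger_gap: 0.246
grip_force: 58.8
```

>>> {"fn": "carry_out", "kwargs": {
  "rows": [
    {"claw": 0.0, "xyz": [0, 0, 0.0005], "delta_rot": [0, 0, 0]},
    {"claw": 0.0, "xyz": [0, 0, 0.001], "delta_rot": [0, 0, 0]},
    {"claw": 0.0, "xyz": [0, 0, 0.0015], "delta_rot": [0, 0, 0]},
    {"claw": 0.0, "xyz": [0, 0, 0.002], "delta_rot": [0, 0, 0]},
    {"claw": 0.0, "xyz": [0, 0, 0.002], "delta_rot": [0, 0, 0]}
  ]
}}

```text
t: 11.73
tool_pos: [0.5044, 0.308, 0.1253]
orientation: [0.0, -0.044, 0.999, 0.0]
contact_force: [-0.3, -0.2, 3.1]
finger_gap: 0.251
grip_force: 58.8
```

Run:
```python
from cell import bot
o=bot.get_obs();print(o['t'],o['tool_pos'],o['contact_force'],o['wrist_torque'])
```

```text
11.7333 [0.50436787 0.30799856 0.1252579 ] [-0.33806747 -0.18680148  3.06299865] [ 0.02539831  0.03566879 -0.00976598]
```

>>> {"fn": "carry_out", "kwargs": {
  "rows": [
    {"claw": 0.0, "xyz": [0, 0, 0.0004], "delta_rot": [0, 0, 0]},
    {"claw": 0.0, "xyz": [0, 0, 0.0008], "delta_rot": [0, 0, 0]},
    {"claw": 0.0, "xyz": [0, 0, 0.0012], "delta_rot": [0, 0, 0]},
    {"claw": 0.0, "xyz": [0, 0, 0.0012], "delta_rot": [0, 0, 0]}
  ]
}}

```text
t: 12.07
tool_pos: [0.5043, 0.308, 0.1241]
orientation: [0.0, -0.044, 0.999, 0.0]
contact_force: [-0.7, 0.0, 3.0]
finger_gap: 0.248
grip_force: 58.8
```

>>> {"fn": "carry_out", "kwargs": {
  "rows": [
    {"claw": 0.0, "xyz": [0, 0, 0.0004], "delta_rot": [0, 0, 0]},
    {"claw": 0.0, "xyz": [0, 0, 0.0008], "delta_rot": [0, 0, 0]},
    {"claw": 0.0, "xyz": [0, 0, 0.0008], "delta_rot": [0, 0, 0]}
  ]
}}

```text
t: 12.32
tool_pos: [0.5043, 0.308, 0.1232]
orientation: [0.0, -0.044, 0.999, -0.0]
contact_force: [0.0, 0.5, 3.2]
finger_gap: 0.249
grip_force: 58.9
```

>>> {"fn": "carry_out", "kwargs": {
  "rows": [
    {"claw": 0.0, "xyz": [0, 0, 0.0003], "delta_rot": [0, 0, 0]},
    {"claw": 0.0, "xyz": [0, 0, 0.0006], "delta_rot": [0, 0, 0]},
    {"claw": 0.0, "xyz": [0, 0, 0.0008], "delta_rot": [0, 0, 0]},
    {"claw": 0.0, "xyz": [0, 0, 0.0008], "delta_rot": [0, 0, 0]}
  ]
}}

```text
t: 12.65
tool_pos: [0.5043, 0.308, 0.1225]
orientation: [0.0, -0.044, 0.999, -0.0]
contact_force: [-0.0, 0.4, 2.9]
finger_gap: 0.252
grip_force: 58.9
```

>>> {"fn": "carry_out", "kwargs": {
  "rows": [
    {"claw": 0.0, "xyz": [0, 0, 0.0003], "delta_rot": [0, 0, 0]},
    {"claw": 0.0, "xyz": [0, 0, 0.0006], "delta_rot": [0, 0, 0]},
    {"claw": 0.0, "xyz": [0, 0, 0.0008], "delta_rot": [0, 0, 0]},
    {"claw": 0.0, "xyz": [0, 0, 0.0008], "delta_rot": [0, 0, 0]}
  ]
}}

```text
t: 12.98
tool_pos: [0.5043, 0.308, 0.1217]
orientation: [-0.0, -0.044, 0.999, 0.0]
contact_force: [0.8, -0.5, 3.6]
finger_gap: 0.247
grip_force: 58.9
```

>>> {"fn": "carry_out", "kwargs": {
  "rows": [
    {"claw": 0.0, "xyz": [0, 0, 0.0003], "delta_rot": [0, 0, 0]},
    {"claw": 0.0, "xyz": [0, 0, 0.0006], "delta_rot": [0, 0, 0]},
    {"claw": 0.0, "xyz": [0, 0, 0.0008], "delta_rot": [0, 0, 0]},
    {"claw": 0.0, "xyz": [0, 0, 0.0008], "delta_rot": [0, 0, 0]}
  ]
}}

```text
t: 13.32
tool_pos: [0.5043, 0.308, 0.1209]
orientation: [0.0, -0.044, 0.999, 0.0]
contact_force: [-0.3, -0.6, 3.6]
finger_gap: 0.248
grip_force: 58.9
```

>>> {"fn": "carry_out", "kwargs": {
  "rows": [
    {"claw": 0.0, "xyz": [0, 0, 0.0003], "delta_rot": [0, 0, 0]},
    {"claw": 0.0, "xyz": [0, 0, 0.0006], "delta_rot": [0, 0, 0]},
    {"claw": 0.0, "xyz": [0, 0, 0.0008], "delta_rot": [0, 0, 0]},
    {"claw": 0.0, "xyz": [0, 0, 0.0008], "delta_rot": [0, 0, 0]}
  ]
}}

```text
t: 13.65
tool_pos: [0.5043, 0.308, 0.1201]
orientation: [-0.0, -0.044, 0.999, 0.0]
contact_force: [0.1, 0.2, 3.0]
finger_gap: 0.251
grip_force: 58.9
```

>>> {"fn": "carry_out", "kwargs": {
  "rows": [
    {"claw": 0.0, "xyz": [0, 0, 0.0003], "delta_rot": [0, 0, 0]},
    {"claw": 0.0, "xyz": [0, 0, 0.0006], "delta_rot": [0, 0, 0]},
    {"claw": 0.0, "xyz": [0, 0, 0.0008], "delta_rot": [0, 0, 0]},
    {"claw": 0.0, "xyz": [0, 0, 0.0008], "delta_rot": [0, 0, 0]}
  ]
}}

```text
t: 13.98
tool_pos: [0.5043, 0.308, 0.1193]
orientation: [0.0, -0.044, 0.999, 0.0]
contact_force: [0.0, -0.2, 4.1]
finger_gap: 0.247
grip_force: 58.9
```

>>> {"fn": "carry_out", "kwargs": {
  "rows": [
    {"claw": 0.0, "xyz": [0, 0, 0.0003], "delta_rot": [0, 0, 0]},
    {"claw": 0.0, "xyz": [0, 0, 0.0006], "delta_rot": [0, 0, 0]},
    {"claw": 0.0, "xyz": [0, 0, 0.0008], "delta_rot": [0, 0, 0]},
    {"claw": 0.0, "xyz": [0, 0, 0.0008], "delta_rot": [0, 0, 0]}
  ]
}}

```text
t: 14.32
tool_pos: [0.5044, 0.308, 0.1188]
orientation: [0.0, -0.044, 0.999, 0.0]
contact_force: [-0.5, 0.6, 6.1]
finger_gap: 0.251
grip_force: 59.4
```

>>> {"fn": "carry_out", "kwargs": {
  "rows": [
    {"claw": 0.0, "xyz": [0, 0, 0.0001], "delta_rot": [0, 0, 0]},
    {"claw": 0.0, "xyz": [0, 0, 0.0002], "delta_rot": [0, 0, 0]},
    {"claw": 0.0, "xyz": [0, 0, 0.0002], "delta_rot": [0, 0, 0]}
  ]
}}

```text
t: 14.57
tool_pos: [0.5045, 0.3081, 0.1187]
orientation: [0.0, -0.044, 0.999, 0.0]
contact_force: [-1.0, -0.1, 7.3]
finger_gap: 0.249
grip_force: 59.5
```

In the tool's units: 16 degrees / 114.5916 = 0.1396.

>>> {"fn": "carry_out", "kwargs": {
  "rows": [
    {"claw": 0.0, "xyz": [0, 0, 0], "delta_rot": [0, 0, 0.0175]},
    {"claw": 0.0, "xyz": [0, 0, 0], "delta_rot": [0, 0, 0.0349]},
    {"claw": 0.0, "xyz": [0, 0, 0], "delta_rot": [0, 0, 0.0524]},
    {"claw": 0.0, "xyz": [0, 0, 0], "delta_rot": [0, 0, 0.0698]},
    {"claw": 0.0, "xyz": [0, 0, 0], "delta_rot": [0, 0, 0.0873]},
    {"claw": 0.0, "xyz": [0, 0, 0], "delta_rot": [0, 0, 0.1047]},
    {"claw": 0.0, "xyz": [0, 0, 0], "delta_rot": [0, 0, 0.1222]},
    {"claw": 0.0, "xyz": [0, 0, 0], "delta_rot": [0, 0, 0.1396]}
  ]
}}

```text
t: 15.23
tool_pos: [0.5046, 0.3079, 0.1188]
orientation: [0.0, 0.096, 0.995, 0.0]
contact_force: [0.2, -1.1, 6.9]
finger_gap: 0.248
grip_force: 59.6
```

Run:
```python
from cell import bot
o=bot.get_obs();print(o['tool_pos'],o['contact_force'],o['wrist_torque'],o['joints'][5])
```

```text
[0.50461173 0.3079232  0.11877717] [ 0.24385597 -1.12837197  6.86100069] [-0.26697051  0.04375741  0.06653796] -1.0277919399008468
```

In the tool's units: 20 degrees / 114.5916 = 0.1745.

>>> {"fn": "carry_out", "kwargs": {
  "rows": [
    {"claw": 0.0, "xyz": [0, 0, 0], "delta_rot": [0, 0, 0.0262]},
    {"claw": 0.0, "xyz": [0, 0, 0], "delta_rot": [0, 0, 0.0524]},
    {"claw": 0.0, "xyz": [0, 0, 0], "delta_rot": [0, 0, 0.0785]},
    {"claw": 0.0, "xyz": [0, 0, 0], "delta_rot": [0, 0, 0.1047]},
    {"claw": 0.0, "xyz": [0, 0, 0], "delta_rot": [0, 0, 0.1309]},
    {"claw": 0.0, "xyz": [0, 0, 0], "delta_rot": [0, 0, 0.1571]},
    {"claw": 0.0, "xyz": [0, 0, 0], "delta_rot": [0, 0, 0.1745]}
  ]
}}

```text
t: 15.82
tool_pos: [0.5045, 0.3076, 0.1187]
orientation: [0.0, 0.268, 0.963, -0.0]
contact_force: [-0.1, -2.0, 7.3]
finger_gap: 0.25
grip_force: 59.6
```

Run:
```python
from cell import bot
o=bot.get_obs();print(o['tool_pos'],o['contact_force'],o['wrist_torque'],o['joints'][5])
```

```text
[0.5045402  0.30758568 0.11872775] [-0.09070722 -1.99500353  7.34442736] [-0.69180407  0.11377162  0.03632073] -0.677784351079384
```

In the tool's units: 24 degrees / 114.5916 = 0.2094.

>>> {"fn": "carry_out", "kwargs": {
  "rows": [
    {"claw": 0.0, "xyz": [0, 0, 0], "delta_rot": [0, 0, 0.0262]},
    {"claw": 0.0, "xyz": [0, 0, 0], "delta_rot": [0, 0, 0.0524]},
    {"claw": 0.0, "xyz": [0, 0, 0], "delta_rot": [0, 0, 0.0785]},
    {"claw": 0.0, "xyz": [0, 0, 0], "delta_rot": [0, 0, 0.1047]},
    {"claw": 0.0, "xyz": [0, 0, 0], "delta_rot": [0, 0, 0.1309]},
    {"claw": 0.0, "xyz": [0, 0, 0], "delta_rot": [0, 0, 0.1571]},
    {"claw": 0.0, "xyz": [0, 0, 0], "delta_rot": [0, 0, 0.1833]},
    {"claw": 0.0, "xyz": [0, 0, 0], "delta_rot": [0, 0, 0.2094]}
  ]
}}

```text
t: 16.48
tool_pos: [0.5043, 0.3072, 0.1186]
orientation: [0.0, 0.462, 0.887, -0.001]
contact_force: [-1.8, -4.6, 7.6]
finger_gap: 0.25
grip_force: 59.7
```

Run:
```python
from cell import bot
o=bot.get_obs();print(o['tool_pos'],o['contact_force'],o['wrist_torque'],o['joints'][5])
```

```text
[0.50428024 0.30723325 0.11862256] [-1.80331555 -4.58090517  7.58118534] [-1.14769112  0.44790259  0.03894934] -0.25897349472809716
```

In the tool's units: 16 degrees / 114.5916 = 0.1396.

>>> {"fn": "carry_out", "kwargs": {
  "rows": [
    {"claw": 0.0, "xyz": [-0.0003, -0.0006, 0], "delta_rot": [0, 0, 0.0175]},
    {"claw": 0.0, "xyz": [-0.0006, -0.0012, 0], "delta_rot": [0, 0, 0.0349]},
    {"claw": 0.0, "xyz": [-0.0006, -0.0012, 0], "delta_rot": [0, 0, 0.0611]},
    {"claw": 0.0, "xyz": [-0.0006, -0.0012, 0], "delta_rot": [0, 0, 0.0873]},
    {"claw": 0.0, "xyz": [-0.0006, -0.0012, 0], "delta_rot": [0, 0, 0.1134]},
    {"claw": 0.0, "xyz": [-0.0006, -0.0012, 0], "delta_rot": [0, 0, 0.1396]}
  ]
}}

```text
t: 16.98
tool_pos: [0.5037, 0.3064, 0.1187]
orientation: [0.0, 0.581, 0.814, -0.0]
contact_force: [-1.4, -2.8, 6.8]
finger_gap: 0.246
grip_force: 59.7
```

Run:
```python
from cell import bot
o=bot.get_obs();print(o['tool_pos'],o['contact_force'],o['wrist_torque'],o['joints'][5])
```

```text
[0.50372274 0.3064464  0.11868421] [-1.40273812 -2.75186819  6.82613649] [-0.64017564  0.29340786 -0.01090107] 0.01871834136953893
```

In the tool's units: 8 degrees / 114.5916 = 0.0698.

>>> {"fn": "carry_out", "kwargs": {
  "rows": [
    {"claw": 0.0, "xyz": [-0.0002, -0.0002, 0], "delta_rot": [0, 0, 0.0175]},
    {"claw": 0.0, "xyz": [-0.0004, -0.0004, 0], "delta_rot": [0, 0, 0.0349]},
    {"claw": 0.0, "xyz": [-0.0004, -0.0004, 0], "delta_rot": [0, 0, 0.0524]},
    {"claw": 0.0, "xyz": [-0.0004, -0.0004, 0], "delta_rot": [0, 0, 0.0698]},
    {"claw": 0.0, "xyz": [-0.0004, -0.0004, 0], "delta_rot": [0, 0, 0.0698]}
  ]
}}

```text
t: 17.4
tool_pos: [0.5035, 0.3061, 0.1187]
orientation: [0.0, 0.636, 0.771, -0.0]
contact_force: [-0.8, -1.6, 7.8]
finger_gap: 0.252
grip_force: 59.7
```

Run:
```python
from cell import bot
from h import *
o=bot.get_obs();x=rot(o['orientation'])[:,0];print(o['tool_pos'],np.degrees(np.arctan2(x[1],x[0])),o['contact_force'],o['wrist_torque'],o['joints'][5])
```

```text
[0.50348414 0.30609061 0.11871565] 100.94570224202332 [-0.79079711 -1.58006567  7.752636  ] [-0.38076701  0.24836996  0.0216484 ] 0.15697431340479395
```

In the tool's units: -5 degrees / 114.5916 = -0.0436.

>>> {"fn": "carry_out", "kwargs": {
  "rows": [
    {"claw": 0.0, "xyz": [0, 0, -0.0002], "delta_rot": [0, 0, -0.0175]},
    {"claw": 0.0, "xyz": [0, 0, -0.0004], "delta_rot": [0, 0, -0.0349]},
    {"claw": 0.0, "xyz": [0, 0, -0.001], "delta_rot": [0, 0, -0.0436]},
    {"claw": 0.0, "xyz": [0, 0, -0.002], "delta_rot": [0, 0, -0.0436]},
    {"claw": 0.0, "xyz": [0, 0, -0.003], "delta_rot": [0, 0, -0.0436]},
    {"claw": 0.0, "xyz": [0, 0, -0.004], "delta_rot": [0, 0, -0.0436]},
    {"claw": 0.0, "xyz": [0, 0, -0.005], "delta_rot": [0, 0, -0.0436]},
    {"claw": 0.0, "xyz": [0, 0, -0.006], "delta_rot": [0, 0, -0.0436]}
  ]
}}

```text
t: 18.07
tool_pos: [0.5034, 0.3063, 0.1243]
orientation: [0.0, 0.602, 0.799, -0.0]
contact_force: [0.6, -1.4, 3.1]
finger_gap: 0.25
grip_force: 59.0
```

>>> {"fn": "carry_out", "kwargs": {
  "rows": [
    {"claw": 0.0, "xyz": [0, 0, -0.002], "delta_rot": [0, 0, 0]},
    {"claw": 0.0, "xyz": [0, 0, -0.005], "delta_rot": [0, 0, 0]},
    {"claw": 0.0, "xyz": [0, 0, -0.009], "delta_rot": [0, 0, 0]},
    {"claw": 0.0, "xyz": [0, 0, -0.015], "delta_rot": [0, 0, 0]},
    {"claw": 0.0, "xyz": [0, 0, -0.03], "delta_rot": [0, 0, 0]},
    {"claw": 0.0, "xyz": [0, 0, -0.05], "delta_rot": [0, 0, 0]},
    {"claw": 0.0, "xyz": [0, 0, -0.075], "delta_rot": [0, 0, 0]},
    {"claw": 0.0, "xyz": [0, 0, -0.095], "delta_rot": [0, 0, 0]},
    {"claw": 0.0, "xyz": [0, 0, -0.095], "delta_rot": [0, 0, 0]}
  ]
}}

```text
t: 18.82
tool_pos: [0.5045, 0.3069, 0.2238]
orientation: [0.002, 0.601, 0.799, 0.003]
contact_force: [-0.2, 0.3, 0.2]
finger_gap: 0.252
grip_force: 58.7
```

Run:
```python
from cell import bot
from h import *
import pickle
o=bot.get_obs();c=bot.capture('wrist');pickle.dump(c,open('w7.pkl','wb'))
print(o['t'],o['tool_pos'],o['contact_force'],o['finger_gap'],delta(o,[.4966,.0273,.22],180))
p=proj(c,[[.5042,.3078,.052],[.5034,.3065,.14]]);print(p)
x,y=(p.mean(0)-[60,45]).astype(int);print(x,y)
cv2.imwrite('pics/w7.png',cv2.resize(c['image'][y:y+90,x:x+120,::-1],(640,480),interpolation=cv2.INTER_CUBIC))
```

```text
18.8167 [0.50450903 0.30687334 0.22381071] [-0.15549943  0.25097558  0.18186549] 0.2515201000230759 (array([-0.2665, -0.0849,  0.0031]), array([  0.35,   0.22, -73.95]))
[[316.72527581 179.5450029 ]
 [315.26994327 204.39314218]]
255 146
```

View pics/w7.png

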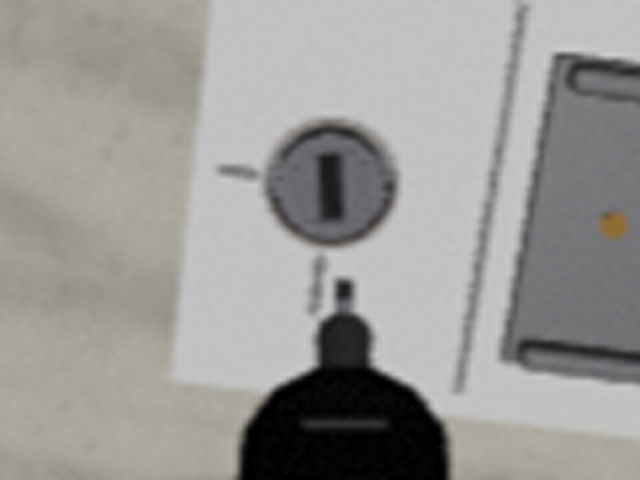

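The crop shows the popped-up screw with its slot at (330,187), turned roughly 76° from its open direction, so it is locked. Next I'll carry the driver back to the holder.

In the tool's units: -74 degrees / 114.5916 = -0.6458.

>>> {"fn": "carry_out", "kwargs": {
  "rows": [
    {"claw": 0.0, "xyz": [-0.012, -0.004, 0], "delta_rot": [0, 0, -0.0349]},
    {"claw": 0.0, "xyz": [-0.034, -0.011, 0], "delta_rot": [0, 0, -0.0873]},
    {"claw": 0.0, "xyz": [-0.06, -0.019, 0.001], "delta_rot": [0, 0, -0.1484]},
    {"claw": 0.0, "xyz": [-0.09, -0.029, 0.002], "delta_rot": [0, 0, -0.2094]},
    {"claw": 0.0, "xyz": [-0.12, -0.038, 0.003], "delta_rot": [0, 0, -0.2705]},
    {"claw": 0.0, "xyz": [-0.15, -0.048, 0.003], "delta_rot": [0, 0, -0.3316]},
    {"claw": 0.0, "xyz": [-0.18, -0.057, 0.003], "delta_rot": [0, 0, -0.3927]},
    {"claw": 0.0, "xyz": [-0.21, -0.067, 0.003], "delta_rot": [0, 0, -0.4538]},
    {"claw": 0.0, "xyz": [-0.235, -0.075, 0.003], "delta_rot": [0, 0, -0.5149]},
    {"claw": 0.0, "xyz": [-0.252, -0.08, 0.003], "delta_rot": [0, 0, -0.576]},
    {"claw": 0.0, "xyz": [-0.262, -0.083, 0.003], "delta_rot": [0, 0, -0.6283]},
    {"claw": 0.0, "xyz": [-0.2665, -0.085, 0.003], "delta_rot": [0, 0, -0.6458]}
  ]
}}

```text
t: 19.87
tool_pos: [0.4948, 0.0253, 0.2151]
orientation: [-0.001, -0.002, 1.0, 0.0]
contact_force: [0.8, 0.4, -0.9]
finger_gap: 0.25
grip_force: 58.7
```

>>> {"fn": "carry_out", "kwargs": {
  "rows": [
    {"claw": 0.0, "xyz": [0, 0, 0], "delta_rot": [0, 0, 0]},
    {"claw": 0.0, "xyz": [0, 0, 0], "delta_rot": [0, 0, 0]},
    {"claw": 0.0, "xyz": [0, 0, 0], "delta_rot": [0, 0, 0]}
  ]
}}

```text
t: 20.12
tool_pos: [0.4951, 0.0272, 0.2157]
orientation: [-0.001, 0.0, 1.0, 0.0]
contact_force: [0.0, 0.2, 0.0]
finger_gap: 0.251
grip_force: 58.7
```

Run:
```python
from cell import bot
from h import *
import pickle
o=bot.get_obs();c=bot.capture('wrist');pickle.dump(c,open('w8.pkl','wb'))
print(o['t'],o['tool_pos'],o['contact_force'],delta(o,[.4969,.0272,.22],180))
p=proj(c,[[.4966,.0265,.064],[.4969,.0272,.144]]);print(p)
x,y=(p.mean(0)-[60,45]).astype(int);print(x,y)
cv2.imwrite('pics/w8.png',cv2.resize(c['image'][y:y+90,x:x+120,::-1],(800,600),interpolation=cv2.INTER_CUBIC))
```

```text
20.1167 [0.49512314 0.02718303 0.21574489] [0.01269627 0.15058689 0.01175987] (array([-0.0018,  0.    , -0.0043]), array([ 0.02, -0.07, -0.01]))
[[318.36675129 185.02909407]
 [318.89283671 209.70476232]]
258 152
```

View pics/w8.png

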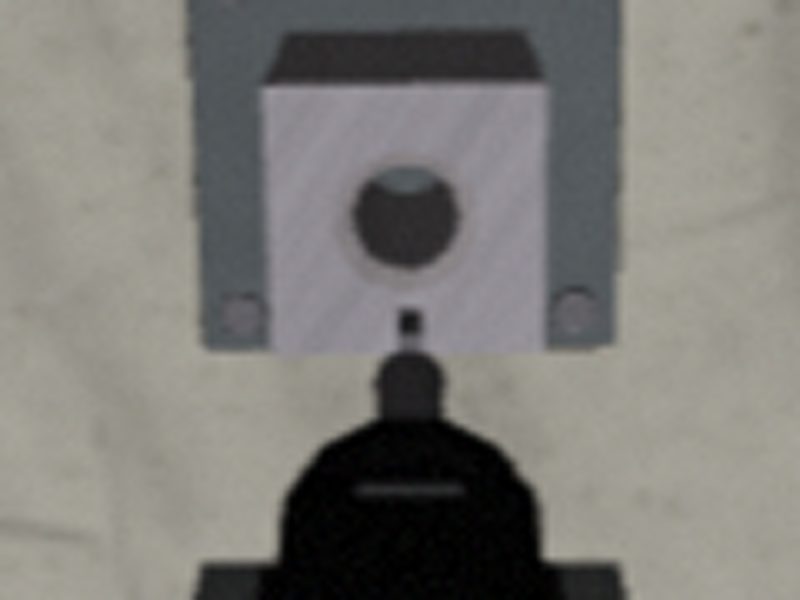

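The crop shows the hole at (406,217) and the blade in line with it at x of about 410. I'll shift 1.6 mm along x and insert.

>>> {"fn": "carry_out", "kwargs": {
  "rows": [
    {"claw": 0.0, "xyz": [-0.0016, 0, 0.01], "delta_rot": [0, 0, 0]},
    {"claw": 0.0, "xyz": [-0.0016, 0, 0.025], "delta_rot": [0, 0, 0]},
    {"claw": 0.0, "xyz": [-0.0016, 0, 0.04], "delta_rot": [0, 0, 0]},
    {"claw": 0.0, "xyz": [-0.0016, 0, 0.052], "delta_rot": [0, 0, 0]},
    {"claw": 0.0, "xyz": [-0.0016, 0, 0.06], "delta_rot": [0, 0, 0]},
    {"claw": 0.0, "xyz": [-0.0016, 0, 0.066], "delta_rot": [0, 0, 0]},
    {"claw": 0.0, "xyz": [-0.0016, 0, 0.07], "delta_rot": [0, 0, 0]},
    {"claw": 0.0, "xyz": [-0.0016, 0, 0.074], "delta_rot": [0, 0, 0]},
    {"claw": 0.0, "xyz": [-0.0016, 0, 0.078], "delta_rot": [0, 0, 0]},
    {"claw": 0.0, "xyz": [-0.0016, 0, 0.082], "delta_rot": [0, 0, 0]},
    {"claw": 0.0, "xyz": [-0.0016, 0, 0.086], "delta_rot": [0, 0, 0]},
    {"claw": 0.0, "xyz": [-0.0016, 0, 0.09], "delta_rot": [0, 0, 0]}
  ]
}}

```text
t: 21.17
tool_pos: [0.4971, 0.0267, 0.1261]
orientation: [0.0, -0.0, 1.0, -0.0]
contact_force: [0.4, 0.4, -1.1]
finger_gap: 0.25
grip_force: 58.7
```

Inserted about 14 mm with no contact. Continuing to the shoulder.

>>> {"fn": "carry_out", "kwargs": {
  "rows": [
    {"claw": 0.0, "xyz": [0, 0, 0.006], "delta_rot": [0, 0, 0]},
    {"claw": 0.0, "xyz": [0, 0, 0.013], "delta_rot": [0, 0, 0]},
    {"claw": 0.0, "xyz": [0, 0, 0.02], "delta_rot": [0, 0, 0]},
    {"claw": 0.0, "xyz": [0, 0, 0.027], "delta_rot": [0, 0, 0]},
    {"claw": 0.0, "xyz": [0, 0, 0.032], "delta_rot": [0, 0, 0]},
    {"claw": 0.0, "xyz": [0, 0, 0.036], "delta_rot": [0, 0, 0]},
    {"claw": 0.0, "xyz": [0, 0, 0.038], "delta_rot": [0, 0, 0]},
    {"claw": 0.0, "xyz": [0, 0, 0.039], "delta_rot": [0, 0, 0]},
    {"claw": 0.0, "xyz": [0, 0, 0.0395], "delta_rot": [0, 0, 0]}
  ]
}}

```text
t: 21.92
tool_pos: [0.4971, 0.0267, 0.0868]
orientation: [0.0, -0.0, 1.0, -0.0]
contact_force: [1.1, 0.1, -0.5]
finger_gap: 0.252
grip_force: 58.7
```

>>> {"fn": "carry_out", "kwargs": {
  "rows": [
    {"claw": 0.0, "xyz": [0, 0, 0.0004], "delta_rot": [0, 0, 0]},
    {"claw": 0.0, "xyz": [0, 0, 0.0008], "delta_rot": [0, 0, 0]},
    {"claw": 0.0, "xyz": [0, 0, 0.0012], "delta_rot": [0, 0, 0]},
    {"claw": 0.0, "xyz": [0, 0, 0.0012], "delta_rot": [0, 0, 0]}
  ]
}}

```text
t: 22.25
tool_pos: [0.497, 0.0267, 0.0857]
orientation: [0.0, -0.0, 1.0, -0.0]
contact_force: [-1.1, -0.3, -0.5]
finger_gap: 0.248
grip_force: 58.7
```

>>> {"fn": "carry_out", "kwargs": {
  "rows": [
    {"claw": 0.0, "xyz": [0, 0, 0.0003], "delta_rot": [0, 0, 0]},
    {"claw": 0.0, "xyz": [0, 0, 0.0006], "delta_rot": [0, 0, 0]},
    {"claw": 0.0, "xyz": [0, 0, 0.0006], "delta_rot": [0, 0, 0]}
  ]
}}

```text
t: 22.5
tool_pos: [0.4971, 0.0267, 0.0854]
orientation: [0.0, -0.0, 1.0, -0.0]
contact_force: [-1.7, 0.2, 5.7]
finger_gap: 0.252
grip_force: 59.6
```

Seated: 5.7 N, at the same height as when I gripped it. I'll open and retreat.

>>> {"fn": "carry_out", "kwargs": {
  "rows": [
    {"claw": 0.03, "xyz": [0, 0, 0], "delta_rot": [0, 0, 0]},
    {"claw": 0.04, "xyz": [0, 0, 0], "delta_rot": [0, 0, 0]},
    {"claw": 0.05, "xyz": [0, 0, 0], "delta_rot": [0, 0, 0]},
    {"claw": 0.05, "xyz": [0, 0, 0], "delta_rot": [0, 0, 0]},
    {"claw": 0.05, "xyz": [0, 0, 0], "delta_rot": [0, 0, 0]},
    {"claw": 0.05, "xyz": [0, 0, -0.01], "delta_rot": [0, 0, 0]},
    {"claw": 0.05, "xyz": [0, 0, -0.03], "delta_rot": [0, 0, 0]},
    {"claw": 0.05, "xyz": [0, 0, -0.06], "delta_rot": [0, 0, 0]},
    {"claw": 0.05, "xyz": [0, 0, -0.09], "delta_rot": [0, 0, 0]},
    {"claw": 0.05, "xyz": [0, 0, -0.12], "delta_rot": [0, 0, 0]},
    {"claw": 0.05, "xyz": [0, 0, -0.15], "delta_rot": [0, 0, 0]},
    {"claw": 0.05, "xyz": [0, 0, -0.17], "delta_rot": [0, 0, 0]}
  ]
}}

```text
t: 23.5
tool_pos: [0.4973, 0.0267, 0.2588]
orientation: [0.002, -0.0, 1.0, -0.0]
contact_force: [0.9, 0.1, 0.0]
finger_gap: 0.582
grip_force: 0.0
```

>>> {"fn": "carry_out", "kwargs": {
  "rows": [
    {"claw": 0.05, "xyz": [0, 0, -0.02], "delta_rot": [0, 0, 0]},
    {"claw": 0.05, "xyz": [0, 0, -0.02], "delta_rot": [0, 0, 0]},
    {"claw": 0.05, "xyz": [0, 0, -0.02], "delta_rot": [0, 0, 0]}
  ]
}}

```text
t: 23.75
tool_pos: [0.4971, 0.0267, 0.276]
orientation: [0.001, -0.0, 1.0, -0.0]
contact_force: [0.8, -1.1, -0.1]
finger_gap: 0.585
grip_force: 0.0
```

Run:
```python
from cell import bot
from h import *
o=bot.get_obs();print(o['t'],o['tool_pos'],o['contact_force'])
c=bot.capture('wrist');s=bot.capture('side')
x,y=(proj(c,[[.4966,.0265,.1]])[0]-[50,45]).astype(int)
u,v=proj(s,[[.51,.2,.06]])[0].astype(int)
a=cv2.resize(c['image'][max(y,0):max(y,0)+90,x:x+100],(400,360));b=cv2.resize(s['image'][v-65:v+65,u-70:u+70],(388,360))
cv2.imwrite('pics/f.png',np.hstack([a,b])[:,:,::-1])
```

```text
23.75 [0.49708473 0.02672014 0.27600056] [ 0.76925382 -1.08701983 -0.10075406]
```

View pics/f.png

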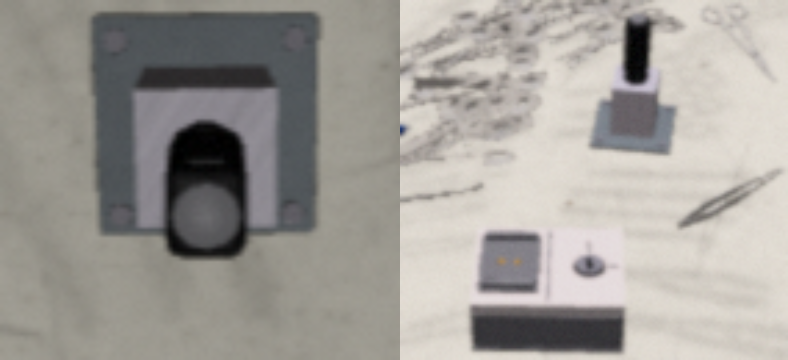

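The driver stands upright in the holder with its cap at (207,215), and the screw head is back up with its slot turned. I'll check the slot angle numerically, then hand in.

Run:
```python
from cell import bot
from h import *
import pickle
c=pickle.load(open('w7.pkl','rb'));g=c['image'].mean(2)
X0,Y0=313,174;s=g[Y0:Y0+14,X0:X0+9];w=np.clip(92-s,0,None);yy,xx=np.mgrid[Y0:Y0+14,X0:X0+9]
cx=(w*xx).sum(1)[1:-1]/w.sum(1)[1:-1];q=onplane(c,np.c_[cx,yy[1:-1,0]],.058)
a=np.degrees(np.arctan(np.polyfit(q[:,1],q[:,0],1)[0]))  # slot dir = 90-a
turn=(8-(90-a))%180;print('turn deg',turn)
if 65<turn<95: print(bot.hand_in())
```

```text
turn deg 78.96415485017948
the job is handed in; nothing more can be done
None
```

The screw was pressed to its floor, turned about 79° clockwise (1.38 rad, lock starts at 1.05) and has sprung back up; the screwdriver is back in its holder, nothing else was handled, and the job is handed in.

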